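Change the filter cassette of a microscope lamp

TASK

The grey filter cassette snapped into the microscope lamp unit is used up: pinch its two orange sprung tabs together to free it, draw it out and lay it flat, right way up, in the red tray. Then slide the blue cassette into the empty bay, round nose first, and push it fully home until both its tabs have snapped out and hold it. Set the cassettes down rather than dropping them, and leave the slide box and the dish stack where they are.

Things in the scene. Friction and masses are not known exactly. Their poses are not given: they have to be found in the camera images.
- spent: Used filter cassette: grey, amber round window, 130 mm long (x -80 to 50), 22 mm high, 115 g. Origin on its underside, x to the rounded nose that goes into the bay, z up. x 0 to 50: block 40 mm wide, upright nose corners rounded 8 mm; x -80 to 0: spine 20 mm wide with a sprung orange tab on either side. Starts snapped home in the lamp unit's bay.
- spent_pinch (a point): On the used cassette midway between the two orange thumb pads: x=-58, y=0, z=18 mm in its frame, axes as the cassette. The pads reach from x=-72 to -44, z=2 to 30 mm; over their outer faces 54 mm relaxed, 41 mm when pinched to their stops.
- spent_catch (a point): On the used cassette between its catches: x=-28, y=0, z=11 mm. Each tab has an outward catch at x=-28 to -22, 52 mm over both, flat on the tab side, with a ramp on the nose side down to 40 mm at x=-10. Pinched, the catches come in to 39 mm.
- spent_left_tab (a joint): Inward travel (m) of the used cassette's left (+y) tab: 0 relaxed, 0.0065 at its stop. Spring 0.75 N at 0, 2.4 N at the stop. Past 0.0045 its catch clears the post.
- spent_right_tab (a joint): The same for its right (-y) tab.
- fresh: Fresh filter cassette: shape, size and frame as the used one, but blue with a clear window. Starts loose, flat on the bench, right way up, on the other side of the lamp unit from the tray, tabs roughly towards the robot.
- fresh_pinch (a point): On the fresh cassette midway between its thumb pads: x=-58, y=0, z=18 mm in its frame, axes as the cassette.
- fresh_left_tab (a joint): Inward travel (m) of the fresh cassette's left tab, as for the used one.
- fresh_right_tab (a joint): Inward travel (m) of the fresh cassette's right tab, as for the used one.
- lamp: Microscope lamp unit, cream, fixed. Origin at bench level under the bay's centre, x from the mouth inwards (away from the robot). Level aluminium apron before the bay: x -160 to -30, 80 mm wide, top at 20 mm. Bay sides from x=-10 in, bay roof x 8 to 52 (underside at 44 mm, top 56), end wall at x=51.5; lamp housing behind it to x=90, 150 mm wide, top at 82 mm.
- bay (a point): On the bay floor, 20 mm above the bench, x=0, y=0 of the lamp unit, same axes: a cassette's origin lies here when home (1.5 mm play each way) and its x, y, z match. The bay is 43 mm wide inside, floor level with the apron.
- mouth (a point): Centre of the bay's mouth at floor level, x=-35 in the lamp unit. A steel post on each side (x -35 to -29.5, inner faces 43 mm apart, out to y=±33, top at 44 mm) holds the catches of a home cassette. Pushed in unpinched, the ramps ride on the posts (about 10 N of push on the spine end) and the tabs snap out when home.
- tray: Red open tray, fixed, 200 x 150 mm outside, 22 mm high, walls 4 mm, floor 4 mm thick. Origin at bench level under its centre; x along its length.
- slide_box: Bystander: green slide box with yellow lid, 112 x 82 x 34 mm, origin at the centre of its underside.
- dishes: Bystander: stack of two clear dishes, 90 mm across, 28 mm high, origin at the centre of its underside.

How it is judged:
By the outcome, as a careful person would: the job done as asked, in the order asked, and still so for the second after the job is handed in, with the robot touching nothing.
It also fails if it takes over 67 s, if anything falls off the work surface, if the arm or the gripper's body presses on something with over 40 N, if the wrist force passes 120 N, or if a joint passes its speed limit or range.

ROBOT

A 6-joint arm with a two-finger parallel gripper is mounted at the origin on the work surface. World frame = base frame: x ahead of the robot, y to its left, z up, the work surface at z = 0. Lengths are in mm, angles in degrees, forces in N, time in s.
With the tool pointing down it reaches from about 300 to 850 mm from the base axis. Payload 4.2 kg.
Tool frame: the origin (TCP) lies midway between the tips of the shut fingers; the grasp point (between the pads) lies 19 mm behind it; z points along the fingers, y is the line along which they close (so a half turn about z gives the same grasp; the last joint's range is limited). The gripper opens to 91 mm and grips with 3 to 60 N. Pads are 32 mm wide; open, the fingers measure 118 mm over their backs; the gripper's body (76 mm by 178 mm) begins 60 mm behind the grasp point.
Start: joints at [-68.01, 18.312, 89.639, -0, 72.044, -1.146], TCP at [225.931, -528.771, 213.976] pointing down, gripper open.
Joint ranges: [-177.97, 177.97], [-48.28, 115.42], [12.27, 149.76], [-77.06, 257.06], [2.81, 150.46], [-146.56, 146.56]. Speed limits (degrees/s): [147.25, 147.25, 180, 180, 180, 180].

INTERFACE

Orientations are given as [roll, pitch, yaw] about the fixed x, y, z axes, in that order (R = Rz(yaw) Ry(pitch) Rx(roll)).
In Python, from workcell import env gives the robot as it stands.
- The arm moves only by the tool drive_effector, called after "Emit:" by a JSON object that holds its "method" and its "body". Schema: {"type":"object","properties":{"plan":{"type":"array","items":{"type":"object","properties":{"x":{"type":"number"},"y":{"type":"number"},"z":{"type":"number"},"wx":{"type":"number"},"wy":{"type":"number"},"wz":{"type":"number"}},"additionalProperties":false},"minItems":1,"maxItems":8},"aperture":{"type":"number"},"clamp_n":{"type":"number"},"only":{"type":"string"},"quiet":{"type":"boolean"},"lines":{"type":"string"}},"required":["plan"],"additionalProperties":false}. plan is a list of rows, 1 to 8 of them, each an object with the fields x, y, z (the shift in shares of the most that a row can go, 1 being 50 mm), wx, wy, wz (a rotation vector in degrees); a field left out counts as zero; each row shifts and turns the commanded pose from where the row before left it, along the tool's axes as they then stand; what a row does not reach is not made up. A row lasts 1/10 s, in which the tool goes at most 50 mm and 8.59 degrees, less where a joint would pass 70% of its speed; a pose out of reach is approached as far as the arm can. aperture is the finger opening in mm, set as the call begins (left out keeps the last). The fingers move at their own pace and stop on an object; clamp_n is the grip in N (left out, the last holds). Time passes only in rows, so rows that do not move let the fingers close. The tool returns the time, the measured TCP pose, the force, the opening and the grip force at its end. only (a regular expression) keeps the lines of the reply that match it, lines (a string "A,B") keeps lines A to B, and quiet returns only ok. Input that does not fit is refused with a message, and nothing moves.
- env.state(): the state, without advancing time (a new reading comes with each control period).
- env.grab_frame(name): name is "scene" or "side" or "wrist"; returns the picture (480x640x3 uint8, blue, green, red); there is no depth.
- env.camera_model(name): a dict with "fx", "fy", "cx", "cy" (pixels), "T" (4x4, takes a point from camera to world coordinates). Camera axes: x right, y up, looking along -z (the intrinsics and any distortion apply to the point x, -y, -z); pixel columns grow to the right and rows downward; lengths in mm; the calibration is good to about 2 mm. A picture is of the moment at which its call begins: read the wrist's pose just before it. camera_model takes no time and is no camera call; for the wrist camera it gives the pose at the moment of the call.
- env.job_done(): hands the job in; it is judged then, once.
The state is a dict: "time_s": time; "qpos": joint angles; "qvel": joint speeds; "effort": joint torques, N m; "ee_pos": TCP position; "ee_rot": TCP orientation; "force": force on the tool from outside, world axes, zero at the start; "torque": the same for the moment, N m; "gripper_width": finger opening in mm; "gripper_force": force on a finger pad.
Only numpy, scipy, OpenCV 4.12 (cv2) and the standard library are available. Lean on these libraries where they do the work, as an engineer would, in place of code of your own. Each camera call takes 0.05 s, during which the arm holds its last target. There are 200 camera calls.

## Working session

There is one attempt and no reset: what is moved stays moved. The work goes in short steps, Python scripts to look and compute and a tool call to move; the robot and the scene stay as the last step left them, time stands still between calls to the robot, and variables do not carry over. Pictures are saved under pics/ and viewed, at most 10 in all, crops included, and the job is handed in when it is done.

```bash
ls; mkdir -p pics; python3 - <<'E'
from workcell import env
import cv2
for n in("scene","side"):
    m=env.camera_model(n);print(n,m)
    cv2.imwrite(f"pics/{n}0.png",env.grab_frame(n))
print(env.state())
E
```

```text
pics
workcell.py
scene {'fx': 572.7574300205829, 'fy': 572.7574300205829, 'cx': 322.1811594147985, 'cy': 236.94301577134402, 'T': array([[-8.92788887e-01, -3.81470848e-01,  2.39599655e-01,
         8.76887929e+02],
       [ 4.50415018e-01, -7.64630668e-01,  4.60940618e-01,
         5.88749261e+02],
       [ 7.36983559e-03,  5.19441944e-01,  8.54473962e-01,
         1.13744868e+03],
       [ 0.00000000e+00,  0.00000000e+00,  0.00000000e+00,
         1.00000000e+00]])}
side {'fx': 579.3690339384017, 'fy': 579.3690339384017, 'cx': 317.9067060904492, 'cy': 240.620493699079, 'T': array([[-9.22778106e-01,  2.55416133e-01, -2.88518919e-01,
         1.64165434e+02],
       [-3.85081325e-01, -6.38254348e-01,  6.66591150e-01,
         9.36350653e+02],
       [-1.38903206e-02,  7.26218966e-01,  6.87323121e-01,
         1.01156417e+03],
       [ 0.00000000e+00,  0.00000000e+00,  0.00000000e+00,
         1.00000000e+00]])}
{'time_s': 0.1, 'qpos': array([-6.80122794e+01,  1.83480535e+01,  8.96980619e+01, -6.38970162e-04,
        7.20426327e+01, -1.14530336e+00]), 'qvel': array([ 0.07786943, -0.15727186, -0.17254763, -0.02248114, -0.09040079,
        0.02901997]), 'effort': array([ 5.35578442e-05, -4.13332307e+01, -2.32509917e+01,  7.29229697e-02,
        4.22432029e-02, -7.25301061e-05]), 'ee_pos': array([ 225.73965945, -528.36454688,  213.21276044]), 'ee_rot': array([-1.79911257e+02, -1.16647996e-03,  2.31332205e+01]), 'force': array([-0.54621404, -0.21899371,  0.55876067]), 'torque': array([-0.05170774, -0.07857416,  0.00789285]), 'gripper_force': 0.0, 'gripper_width': 91.17832660658637}
```
View pics/scene0.png

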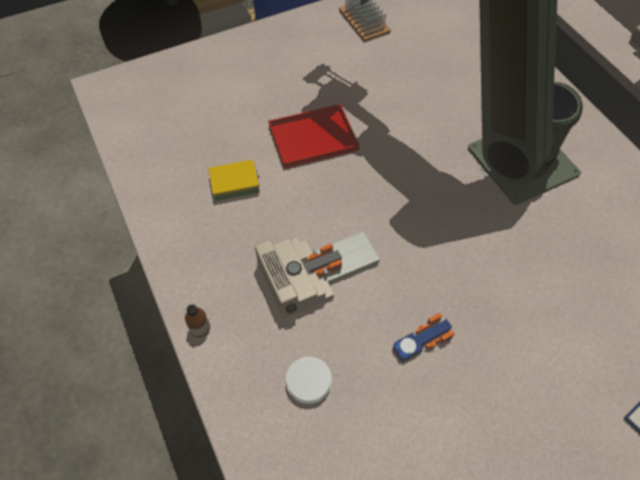

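View pics/side0.png

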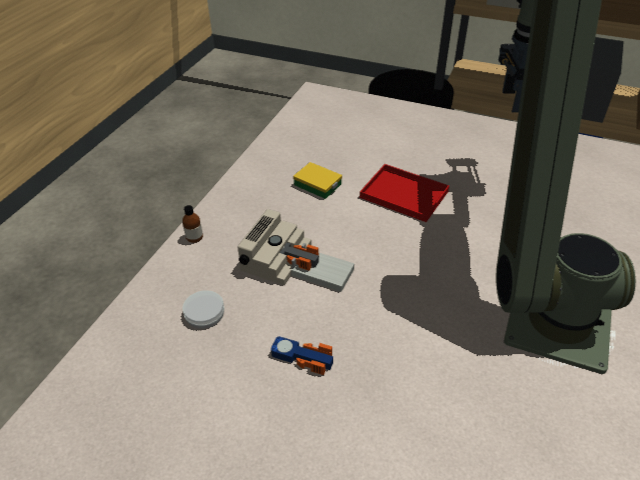

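Scene: lamp at about (290,268) with the apron at (350,257), tray (313,135), fresh (425,336), slide box (233,178), dishes (308,380). Side: lamp (272,248), tray (404,192), fresh (303,353). Now I'll get coarse positions.

```bash
cat > h.py <<'E'
import numpy as np, cv2
from workcell import env
def rays(m,px):
    px=np.atleast_2d(np.asarray(px,float))
    d=np.c_[(px[:,0]-m['cx'])/m['fx'],-(px[:,1]-m['cy'])/m['fy'],-np.ones(len(px))]
    return m['T'][:3,3],d@m['T'][:3,:3].T
def plane(m,px,z):
    o,d=rays(m,px); return (o+d*((z-o[2])/d[:,2])[:,None])[:,:2]
def tri(m1,p1,m2,p2):
    A=[];b=[]
    for m,p in((m1,p1),(m2,p2)):
        o,d=rays(m,p);d=d[0]/np.linalg.norm(d[0]);P=np.eye(3)-np.outer(d,d);A.append(P);b.append(P@o)
    return np.linalg.lstsq(np.vstack(A),np.hstack(b),rcond=None)[0]
def mask(im,name):
    h=cv2.cvtColor(im,cv2.COLOR_BGR2HSV)
    lo,hi={'orange':((5,180,90),(16,255,255)),'red':((0,180,60),(4,255,255)),'blue':((105,120,30),(125,255,255)),'yellow':((20,150,90),(32,255,255))}[name]
    return cv2.inRange(h,np.array(lo),np.array(hi))
def blobs(mk,amin=15):
    n,l,s,c=cv2.connectedComponentsWithStats(mk)
    return [(c[i].round(1),s[i,4],l==i) for i in range(1,n) if s[i,4]>=amin]
E
python3 - <<'E'
from h import *
for n in("scene","side"):
    im=cv2.imread(f"pics/{n}0.png");m=env.camera_model(n)
    for c,z in(('orange',30),('red',22),('blue',22),('yellow',34)):
        for ce,a,l in blobs(mask(im,c)):
            r=cv2.minAreaRect(np.argwhere(l)[:,::-1].astype(np.float32))
            print(n,c,ce,a,plane(m,ce,z).round(0),'box@z',plane(m,cv2.boxPoints(r),z).round(0).tolist())
E
```

```text
scene orange [326.2 247.1] 21 [[570.  19.]] box@z [[580.0, 15.0], [560.0, 17.0], [561.0, 23.0], [581.0, 21.0]]
scene orange [334.5 263.5] 33 [[573.  65.]] box@z [[584.0, 60.0], [561.0, 61.0], [562.0, 68.0], [585.0, 67.0]]
scene orange [319.1 270.9] 16 [[611.  66.]] box@z [[615.0, 59.0], [606.0, 63.0], [609.0, 70.0], [619.0, 65.0]]
scene orange [434.5 317.5] 28 [[445. 272.]] box@z [[456.0, 269.0], [433.0, 269.0], [434.0, 274.0], [457.0, 274.0]]
scene orange [447.1 335.2] 36 [[443. 317.]] box@z [[455.0, 313.0], [431.0, 313.0], [432.0, 320.0], [455.0, 320.0]]
scene orange [432.1 343.4] 23 [[480. 318.]] box@z [[491.0, 316.0], [467.0, 315.0], [468.0, 321.0], [491.0, 322.0]]
scene red [338.8 120.4] 165 [[ 366. -310.]] box@z [[383.0, -330.0], [353.0, -345.0], [342.0, -277.0], [371.0, -263.0]]
scene red [303.6 140. ] 2028 [[ 477. -291.]] box@z [[533.0, -371.0], [353.0, -344.0], [392.0, -220.0], [563.0, -248.0]]
scene blue [272.3   2.5] 155 [[ 325. -823.]] box@z [[382.0, -822.0], [367.0, -857.0], [269.0, -809.0], [285.0, -775.0]]
scene blue [433.1 330.7] 61 [[461. 293.]] box@z [[479.0, 288.0]
[... 1060 characters left out ...]

side orange [325.3 346.6] 45 [[439. 273.]] box@z [[452.0, 277.0], [454.0, 269.0], [426.0, 268.0], [425.0, 276.0]]
side orange [311.6 362.6] 108 [[450. 319.]] box@z [[481.0, 328.0], [483.0, 312.0], [421.0, 312.0], [419.0, 328.0]]
side red [394.5 189.7] 1652 [[ 463. -288.]] box@z [[544.0, -234.0], [567.0, -397.0], [361.0, -365.0], [353.0, -212.0]]
side red [437.7 196.4] 205 [[ 347. -303.]] box@z [[385.0, -264.0], [369.0, -385.0], [325.0, -357.0], [343.0, -239.0]]
side blue [300.5 353.6] 706 [[482. 303.]] box@z [[541.0, 330.0], [551.0, 279.0], [417.0, 278.0], [411.0, 328.0]]
side yellow [317.8 176. ] 745 [[ 676. -253.]] box@z [[737.0, -224.0], [754.0, -314.0], [615.0, -283.0], [605.0, -196.0]]
```

Units first: shifts go in shares of 50 mm. So 37 mm is 0.74, -29 mm is -0.58.

Emit:
{"method": "drive_effector", "body": {"plan": [{"x": 0.74,"y": -0.58,"z": -0.16},{"x": 0.74,"y": -0.58,"z": -0.16},{"x": 0.74,"y": -0.58,"z": -0.16},{"x": 0.74,"y": -0.58,"z": -0.16},{"x": 0.74,"y": -0.58,"z": -0.16},{"x": 0.74,"y": -0.58,"z": -0.16},{"x": 0.74,"y": -0.58,"z": -0.16},{"x": 0.74,"y": -0.58,"z": -0.16}], "aperture": 91}}

```text
time_s: 0.9
ee_pos: [407.3, -197.2, 278.1]
ee_rot: [-180.0, 0.0, 23.1]
force: [0.7, -0.8, 0.2]
gripper_width: 91.2
gripper_force: 0.0
```

Emit:
{"method": "drive_effector", "body": {"plan": [{"x": 0.74,"y": -0.58,"z": -0.16},{"x": 0.74,"y": -0.58,"z": -0.16},{"x": 0.74,"y": -0.58,"z": -0.16},{"x": 0.74,"y": -0.58,"z": -0.16},{"x": 0.74,"y": -0.58,"z": -0.16},{"wz": 7.7},{"wz": 7.7},{"wz": 7.7}]}}

```text
time_s: 1.7
ee_pos: [520.0, 7.6, 317.3]
ee_rot: [180.0, 0.1, -0.2]
force: [-0.8, -0.1, 0.1]
gripper_width: 90.7
gripper_force: 0.0
```

```bash
python3 - <<'E'
from h import *
s=env.state();m=env.camera_model("wrist");im=env.grab_frame("wrist");print(s['time_s'],s['ee_pos'],s['ee_rot'],m)
cv2.imwrite("pics/w1.png",im);np.save("w1.npy",m['T'])
E
```

```text
1.7 [520.04884021   7.57652275 317.31422344] [ 1.79989554e+02  7.67045916e-02 -2.05483037e-01] {'fx': 388.66322282789326, 'fy': 388.66322282789326, 'cx': 325.15643902825417, 'cy': 238.51149059823737, 'T': array([[-3.52249427e-03,  9.63002416e-01,  2.69469736e-01,
         5.95321213e+02],
       [-9.99993372e-01, -3.64043005e-03, -6.20774167e-05,
         8.00293408e+00],
       [ 9.21205022e-04, -2.69468168e-01,  9.63008856e-01,
         4.87007211e+02],
       [ 0.00000000e+00,  0.00000000e+00,  0.00000000e+00,
         1.00000000e+00]])}
```

View pics/w1.png

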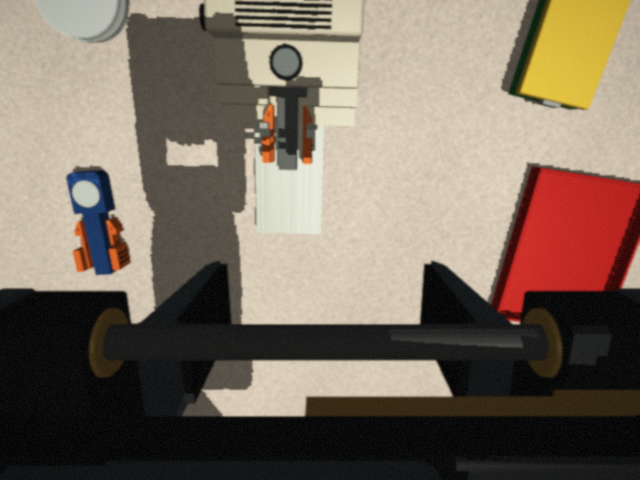

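Wrist view: the apron front edge runs (257,232)–(322,234) and the spent spine end is at (288,168), with pads at about (268,148) and (307,150). Fresh is at (97,222), nose up; tray's left wall is at (515,245).

```bash
python3 - <<'E'
from h import *
im=cv2.imread("pics/w1.png");m=env.camera_model("wrist");m['T']=np.load("w1.npy")
# apron: bright greenish-white region
h=cv2.cvtColor(im,cv2.COLOR_BGR2HSV)
print([h[y,x].tolist() for x,y in((290,215),(270,200),(350,200),(235,110),(288,155))])
for c,z in(('orange',30),('orange',50),('blue',22),('red',22)):
    for ce,a,l in blobs(mask(im,c),40):
        r=cv2.minAreaRect(np.argwhere(l)[:,::-1].astype(np.float32))
        print(c,z,ce,a,plane(m,ce,z).round(1)[0],plane(m,cv2.boxPoints(r),z).round(0).tolist(), cv2.boxPoints(r).round(0).tolist())
print('apron',plane(m,[[257,233],[322,234],[255,170],[322,165]],20).round(1))
E
python3 -c "
import cv2
im=cv2.imread('pics/w1.png')
a=cv2.resize(im[85:245,220:360],None,fx=3.4,fy=3.4,interpolation=2);b=cv2.resize(im[160:280,55:140],None,fx=3.4,fy=3.4,interpolation=2)
import numpy as np
b=cv2.copyMakeBorder(b,0,a.shape[0]-b.shape[0],0,0,0);cv2.imwrite('pics/c1.png',np.hstack([a,b]))"
```

```text
[[34, 20, 222], [35, 20, 224], [18, 39, 209], [23, 37, 89], [60, 10, 98]]
orange 30 [268.4 136.1] 400 [588.6  72.1] [[622.0, 78.0], [622.0, 66.0], [561.0, 68.0], [561.0, 81.0]] [[262.0, 105.0], [273.0, 105.0], [273.0, 161.0], [262.0, 161.0]]
orange 30 [305.6 116.4] 61 [609.8  29.5] [[620.0, 31.0], [620.0, 26.0], [598.0, 26.0], [598.0, 31.0]] [[304.0, 107.0], [309.0, 107.0], [309.0, 127.0], [304.0, 127.0]]
orange 30 [306.4 150.1] 169 [572.9  29.2] [[590.0, 33.0], [590.0, 25.0], [559.0, 25.0], [559.0, 33.0]] [[303.0, 135.0], [310.0, 135.0], [310.0, 162.0], [303.0, 162.0]]
orange 30 [112.5 231.7] 215 [477.  266.3] [[491.0, 273.0], [495.0, 256.0], [463.0, 254.0], [459.0, 271.0]] [[105.0, 220.0], [119.0, 218.0], [124.0, 243.0], [111.0, 246.0]]
orange 30 [ 82.  250.2] 449 [453.6 307.3] [[486.0, 319.0], [490.0, 301.0], [431.0, 299.0], [427.0, 317.0]] [[68.0, 224.0], [82.0, 221.0], [92.0, 268.0], [78.0, 271.0]]
orange 30 [116.3 256.8] 236 [444.9 266.4] [[457.0, 275.0], [462.0, 254.0], [432.0, 252.0], [428.0, 274.0]] [[108.0, 247.0], [125.0, 244.0], [129.0, 266.0], [113.0, 270.0]]
orange 50 [
[... 1063 characters left out ...]
555.0, 268.0], [427.0, 259.0], [415.0, 309.0]] [[66.0, 175.0], [104.0, 166.0], [128.0, 268.0], [90.0, 277.0]]
red 22 [568.7 236.6] 13312 [ 466.5 -294.3] [[365.0, -203.0], [572.0, -248.0], [528.0, -378.0], [310.0, -348.0]] [[487.0, 312.0], [544.0, 150.0], [647.0, 187.0], [589.0, 348.0]]
red 22 [628.8 260.4] 171 [ 435.  -375.4] [[400.0, -366.0], [471.0, -379.0], [470.0, -384.0], [398.0, -371.0]] [[616.0, 286.0], [638.0, 232.0], [641.0, 234.0], [620.0, 288.0]]
red 22 [497.6 288.1] 48 [ 398. -214.] [[384.0, -210.0], [414.0, -215.0], [413.0, -219.0], [383.0, -214.0]] [[493.0, 298.0], [500.0, 277.0], [502.0, 277.0], [496.0, 299.0]]
apron [[472.1  92.7]
 [470.5  11.9]
 [549.5  91.1]
 [555.1  11.5]]
```

View pics/c1.png

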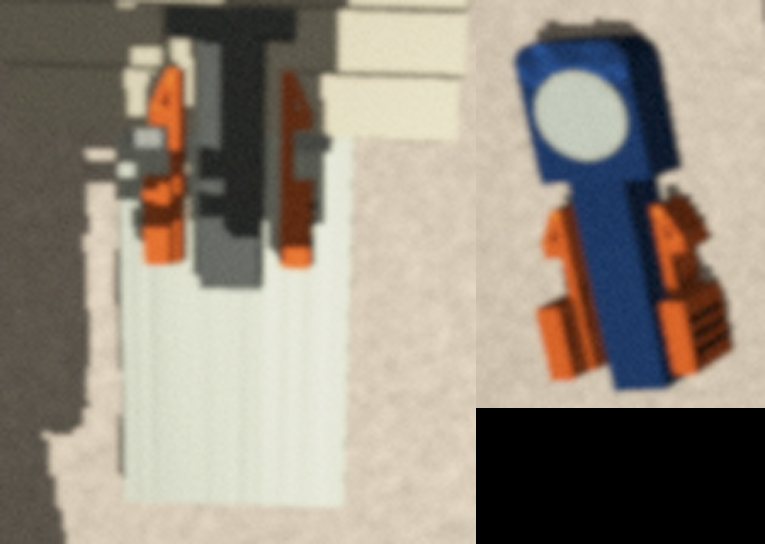

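The apron measures 81 mm wide (80 given), so the wrist fit holds: front centre at (471,52), yaw about −1°, pinch point about (573,50). I'll go above it and look again, and refine the tray from the scene image.

Scaled: 10.6 mm is 0.212, -8.5 mm is -0.17.

Emit:
{"method": "drive_effector", "body": {"plan": [{"x": 0.212,"y": -0.17,"z": 0.8,"wz": 0.8},{"x": 0.212,"y": -0.17,"z": 0.8},{"x": 0.212,"y": -0.17,"z": 0.8},{"x": 0.212,"y": -0.17,"z": 0.8},{"x": 0.212,"y": -0.17,"z": 0.8},{}]}}

```text
time_s: 2.35
ee_pos: [570.3, 49.2, 112.2]
ee_rot: [180.0, 0.7, -0.6]
force: [-0.6, 0.1, 0.5]
gripper_width: 91.2
gripper_force: 0.0
```

```bash
python3 - <<'E'
from h import *
s=env.state();m=env.camera_model("wrist");im=env.grab_frame("wrist");print(s['ee_pos'],s['ee_rot'])
cv2.imwrite("pics/w2.png",im);np.save("w2.npy",m['T'])
for c,z in(('orange',50),):
    for ce,a,l in blobs(mask(im,c),60):
        r=cv2.boxPoints(cv2.minAreaRect(np.argwhere(l)[:,::-1].astype(np.float32)))
        print(c,z,ce,a,plane(m,ce,z).round(1)[0],plane(m,r,z).round(0).tolist(),r.round(0).tolist())
im=cv2.imread("pics/scene0.png");m=env.camera_model("scene")
mk=mask(im,'red');mk=cv2.morphologyEx(mk,cv2.MORPH_CLOSE,np.ones((9,9)))
c=max(cv2.findContours(mk,0,2)[0],key=cv2.contourArea)
p=cv2.approxPolyDP(cv2.convexHull(c),6,True)[:,0];print(p.tolist(),plane(m,p,22).round(1).tolist(),plane(m,p,0).round(1).tolist())
E
```

```text
[570.28505582  49.19750604 112.18474481] [179.95296771   0.6819144   -0.60504975]
orange 50 [291.2 221.9] 1204 [590.9  70.2] [[562.0, 79.0], [625.0, 74.0], [624.0, 63.0], [562.0, 67.0]] [[280.0, 266.0], [283.0, 166.0], [301.0, 166.0], [297.0, 266.0]]
orange 50 [356.4 223.3] 1150 [589.6  30.3] [[623.0, 35.0], [623.0, 25.0], [561.0, 24.0], [561.0, 35.0]] [[349.0, 168.0], [366.0, 168.0], [366.0, 267.0], [349.0, 267.0]]
[[351, 146], [284, 162], [271, 126], [309, 118]] [[378.0, -220.3], [550.9, -248.9], [531.4, -371.1], [431.4, -352.4]] [[368.2, -236.3], [544.5, -265.4], [524.6, -390.1], [422.6, -371.0]]
```

View pics/w2.png

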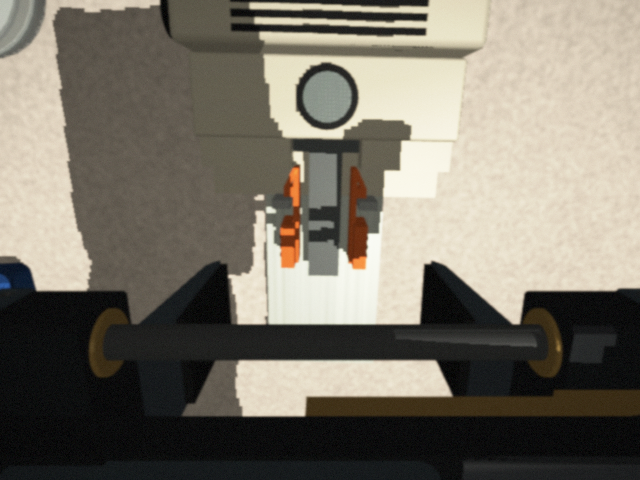

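Wrist close-up: the pads are centred at columns 288 and 357, row 266, with the fingers centred at 325. So the cassette centreline is at y≈50.6, and the housing edge gives yaw about −1.2°.

Scaled: 20 mm is 0.4, 10 mm is 0.2.

Emit:
{"method": "drive_effector", "body": {"plan": [{"z": 0.4,"wz": 0.5},{"z": 0.4},{"z": 0.2},{},{},{}]}}

```text
time_s: 3.0
ee_pos: [574.6, 48.8, 69.5]
ee_rot: [-180.0, -0.2, -1.3]
force: [0.4, 0.1, -0.0]
gripper_width: 90.9
gripper_force: 0.0
```

```bash
python3 - <<'E'
from workcell import env
s=env.state();print(s['ee_pos'],s['ee_rot'])
E
```

```text
[574.56487723  48.76677792  69.53081382] [-1.79991945e+02 -1.66530558e-01 -1.26181461e+00]
```

Scaled: -1.8 mm is -0.036, 15 mm is 0.3.

Emit:
{"method": "drive_effector", "body": {"plan": [{"y": -0.036,"z": 0.3},{"z": 0.3},{"z": 0.2},{"z": 0.1},{},{}]}}

```text
time_s: 3.6
ee_pos: [574.1, 50.6, 23.5]
ee_rot: [180.0, -0.1, -1.3]
force: [-0.1, 0.1, 0.2]
gripper_width: 90.8
gripper_force: 0.0
```

Emit:
{"method": "drive_effector", "body": {"plan": [{},{},{},{},{},{},{},{}], "aperture": 36, "clamp_n": 30}}

```text
time_s: 4.4
ee_pos: [573.2, 50.6, 23.1]
ee_rot: [180.0, 0.0, -1.2]
force: [-0.9, -0.2, 2.7]
gripper_width: 37.0
gripper_force: 30.0
```

```bash
python3 - <<'E'
from workcell import env
s=env.state();print(s['ee_pos'],s['ee_rot'],s['force'],s['torque'])
E
```

```text
[573.19945327  50.58062964  23.12799028] [ 1.79986044e+02  4.46941681e-02 -1.24949698e+00] [-0.88178704 -0.17709264  2.72681401] [-0.03270604  0.30957054  0.02150622]
```

Emit:
{"method": "drive_effector", "body": {"plan": [{"x": -0.1},{"x": -0.2},{"x": -0.2},{}]}}

```text
time_s: 4.8
ee_pos: [546.5, 51.2, 23.1]
ee_rot: [180.0, 0.1, -1.3]
force: [-2.5, 0.1, 3.0]
gripper_width: 36.9
gripper_force: 30.0
```

```bash
python3 - <<'E'
from h import *
s=env.state();print(s['ee_pos'],s['ee_rot'],s['force'],s['torque'])
m=env.camera_model("wrist");im=env.grab_frame("wrist")
for ce,a,l in blobs(mask(im,'orange'),60): print(ce,a,plane(m,ce,50).round(1)[0])
E
```

```text
[546.46998634  51.23010954  23.14192006] [ 1.79992920e+02  1.20573204e-01 -1.26213574e+00] [-2.48594798  0.0991936   3.03947908] [ 0.04775233  0.37042376 -0.00486945]
[291.9 268.8] 1882 [569.8  64.3]
[359.  269.9] 1877 [568.8  38.1]
```

Emit:
{"method": "drive_effector", "body": {"plan": [{"x": -0.4},{"x": -0.4},{"x": -0.4},{"x": -0.3},{}]}}

```text
time_s: 5.35
ee_pos: [471.1, 52.8, 23.1]
ee_rot: [180.0, 0.2, -1.3]
force: [-3.8, 0.6, 5.0]
gripper_width: 37.0
gripper_force: 30.0
```

```bash
python3 - <<'E'
from h import *
s=env.state();print(s['ee_pos'],s['force'],s['torque'])
im=env.grab_frame("wrist");cv2.imwrite("pics/w3.png",im)
E
```

```text
[471.05894545  52.80505847  23.10125403] [-3.81128531  0.56146626  4.96942884] [ 0.05489373  0.56383984 -0.00946698]
```

View pics/w3.png

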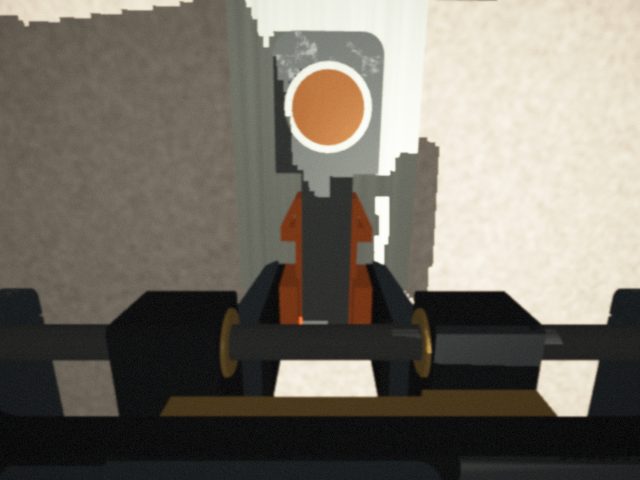

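The grey cassette is clear of the bay and lies on the apron, with its nose at row 30 and window at (328,107). Next: lift it, carry it towards the tray and look there.

Scaled: -30 mm is -0.6, 30 mm is 0.6.

Emit:
{"method": "drive_effector", "body": {"plan": [{"z": -0.16},{"z": -0.4},{"z": -0.6},{"z": -0.6},{"y": 0.6,"z": -0.5},{"y": 0.76,"z": -0.5},{"y": 0.76,"z": -0.5},{"y": 0.76,"z": -0.5}], "clamp_n": 40}}

```text
time_s: 6.2
ee_pos: [470.2, -92.5, 212.1]
ee_rot: [180.0, 0.0, -1.2]
force: [0.5, 0.0, -2.2]
gripper_width: 36.2
gripper_force: 33.1
```

Emit:
{"method": "drive_effector", "body": {"plan": [{"x": -0.2,"y": 0.76},{"x": -0.2,"y": 0.76},{"x": -0.2,"y": 0.76},{"x": -0.2,"y": 0.76},{"x": -0.2,"y": 0.6},{"y": 0.3,"wz": 7.7},{},{}]}}

```text
time_s: 7.0
ee_pos: [416.0, -286.8, 210.7]
ee_rot: [-180.0, 0.0, -8.9]
force: [-0.2, 0.7, -1.9]
gripper_width: 36.4
gripper_force: 33.1
```

```bash
python3 - <<'E'
from h import *
s=env.state();print(s['ee_pos'],s['ee_rot'],s['force'],s['torque'])
m=env.camera_model("wrist");im=env.grab_frame("wrist");cv2.imwrite("pics/w4.png",im);np.save("w4.npy",m['T'])
mk=mask(im,'red');ce,a,l=max(blobs(mk,100),key=lambda b:b[1])
p=cv2.approxPolyDP(cv2.convexHull(np.argwhere(l)[:,::-1].astype(np.float32)),5,True)[:,0]
for q,w in zip(p,plane(m,p,22)):print(q,w.round(1))
E
```

```text
[ 415.95750006 -286.80060051  210.7199565 ] [-1.79950774e+02  4.81191133e-02 -8.89454608e+00] [-0.22549885  0.69371701 -1.89175745] [ 0.07660378  0.11415566 -0.00038256]
[428.  68.] [ 527.  -392.5]
[414. 278.] [ 337.9 -362.7]
[397. 282.] [ 336.3 -345.7]
[356. 263.] [ 362.2 -308.4]
[354. 177.] [ 445.1 -317.7]
[385.  68.] [ 532.7 -356.3]
```

View pics/w4.png

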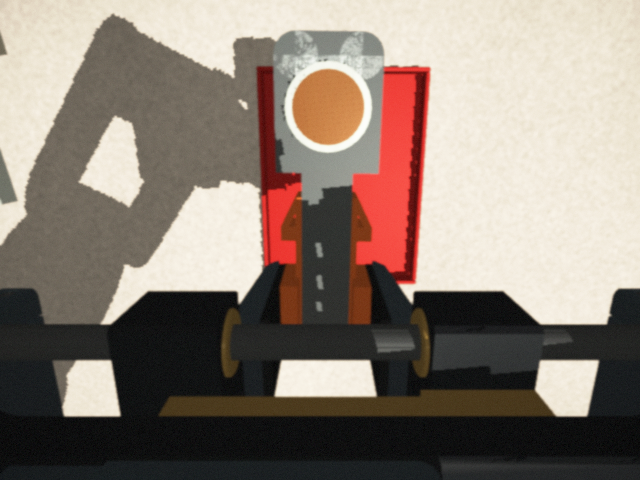

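Cassette is held level. The tray's right rim runs (428,68)–(414,282), so the tray centre is about (440,−303) at yaw −9°.

Scaled: -9 mm is -0.18, -8 mm is -0.16.

Emit:
{"method": "drive_effector", "body": {"plan": [{"x": -0.16,"y": 0.12,"z": 0.7},{"x": -0.18,"y": 0.12,"z": 0.8},{"z": 0.8},{"z": 0.8},{"z": 0.5},{"z": 0.2},{},{}]}}

```text
time_s: 7.85
ee_pos: [398.6, -296.5, 22.1]
ee_rot: [179.9, -0.1, -8.9]
force: [0.2, -0.3, -0.6]
gripper_width: 36.4
gripper_force: 33.1
```

Emit:
{"method": "drive_effector", "body": {"plan": [{"z": 0.06},{"z": 0.03},{}]}}

```text
time_s: 8.15
ee_pos: [397.7, -296.4, 17.0]
ee_rot: [180.0, -0.1, -9.0]
force: [-0.2, -0.6, -0.6]
gripper_width: 36.8
gripper_force: 33.1
```

Scaled: 3 mm is 0.06, 1.5 mm is 0.03.

Emit:
{"method": "drive_effector", "body": {"plan": [{"z": 0.06},{"z": 0.06},{"z": 0.03},{}]}}

```text
time_s: 8.55
ee_pos: [397.2, -296.0, 8.6]
ee_rot: [-180.0, 0.0, -9.0]
force: [0.3, -0.1, -1.7]
gripper_width: 36.4
gripper_force: 33.1
```

Emit:
{"method": "drive_effector", "body": {"plan": [{"z": 0.02},{"z": 0.02},{}]}}

```text
time_s: 8.85
ee_pos: [397.5, -296.3, 7.2]
ee_rot: [180.0, -0.0, -9.0]
force: [-0.5, 0.0, 1.4]
gripper_width: 36.4
gripper_force: 33.3
```

Scaled: -48 mm is -0.96, -40 mm is -0.8.

Emit:
{"method": "drive_effector", "body": {"plan": [{},{},{},{},{"z": -0.4},{"z": -0.8},{"z": -0.96},{"z": -0.96}], "aperture": 70}}

```text
time_s: 9.65
ee_pos: [397.0, -295.9, 164.5]
ee_rot: [-180.0, 0.0, -9.0]
force: [1.7, -1.1, 0.8]
gripper_width: 69.7
gripper_force: 0.0
```

```bash
python3 - <<'E'
from h import *
im=env.grab_frame("wrist");cv2.imwrite("pics/w5.png",im)
E
```

Emit:
{"method": "drive_effector", "body": {"plan": [{"x": -0.14,"y": -0.8,"z": -0.56},{"x": -0.14,"y": -0.8,"z": -0.56},{"x": -0.14,"y": -0.8,"z": -0.56},{"x": -0.14,"y": -0.96},{"x": -0.14,"y": -0.96},{"x": -0.14,"y": -0.96},{"x": -0.14,"y": -0.96},{"x": -0.14,"y": -0.96}], "aperture": 91}}

```text
time_s: 10.5
ee_pos: [397.8, 70.0, 247.0]
ee_rot: [-180.0, -0.1, -9.0]
force: [1.8, -0.0, 0.2]
gripper_width: 91.2
gripper_force: 0.0
```

Emit:
{"method": "drive_effector", "body": {"plan": [{"x": -0.14,"y": -0.96},{"x": -0.14,"y": -0.96},{"x": -0.14,"y": -0.96},{"x": -0.14,"y": -0.96},{"x": -0.14,"y": -0.6},{"wz": -8},{},{}]}}

```text
time_s: 11.3
ee_pos: [398.1, 292.6, 246.6]
ee_rot: [180.0, 0.0, -1.1]
force: [0.4, 0.2, 0.0]
gripper_width: 91.0
gripper_force: 0.0
```

```bash
python3 - <<'E'
from h import *
s=env.state();m=env.camera_model("wrist");im=env.grab_frame("wrist");print(s['ee_pos'],s['ee_rot'])
cv2.imwrite("pics/w6.png",im);np.save("w6.npy",m['T'])
cv2.imwrite("pics/m.png",np.hstack([cv2.resize(cv2.imread("pics/w5.png"),(400,300)),cv2.resize(im,(400,300))]))
for c,z in(('orange',30),('blue',22)):
    for ce,a,l in blobs(mask(im,c),60):
        r=cv2.boxPoints(cv2.minAreaRect(np.argwhere(l)[:,::-1].astype(np.float32)))
        print(c,ce,a,plane(m,ce,z).round(1)[0],plane(m,r,z).round(0).tolist(),r.round(0).tolist())
E
```

```text
[398.07850362 292.58717059 246.62606212] [ 1.79967948e+02  1.91498250e-02 -1.12071815e+00]
orange [343.8 150.2] 383 [454.1 273.6] [[487.0, 280.0], [487.0, 271.0], [429.0, 267.0], [429.0, 276.0]] [[337.0, 115.0], [347.0, 114.0], [351.0, 176.0], [342.0, 177.0]]
orange [302.2 153.8] 405 [451.5 314.1] [[485.0, 321.0], [486.0, 311.0], [427.0, 309.0], [427.0, 319.0]] [[294.0, 118.0], [304.0, 117.0], [308.0, 179.0], [298.0, 179.0]]
blue [320.4 113.1] 2509 [489.2 295.6] [[547.0, 317.0], [548.0, 279.0], [420.0, 274.0], [419.0, 315.0]] [[296.0, 48.0], [337.0, 46.0], [343.0, 184.0], [303.0, 186.0]]
```

View pics/m.png

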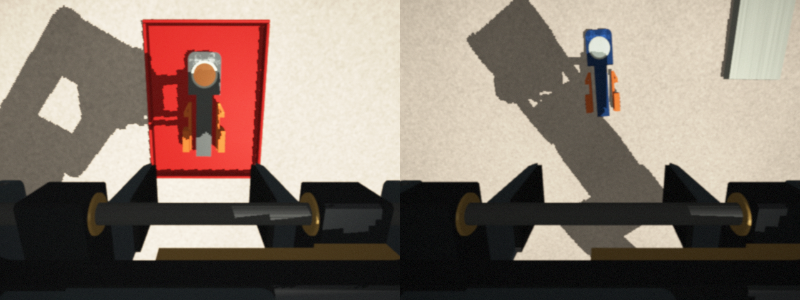

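Left: the grey cassette lies flat, right way up and near the middle of the tray. Right: fresh is at (600,72) in the montage, with yaw about 2.3° and pinch about (442,293.5).

Scaled: -1.7 mm is -0.034, 40 mm is 0.8.

Emit:
{"method": "drive_effector", "body": {"plan": [{"x": 0.28,"z": 0.8},{"x": 0.28,"y": -0.034,"z": 0.8},{"x": 0.32,"z": 0.8},{"z": 0.4,"wz": -3.4},{},{},{}]}}

```text
time_s: 12.05
ee_pos: [443.3, 294.2, 108.7]
ee_rot: [-179.9, -0.2, 2.3]
force: [-0.2, -0.4, 0.2]
gripper_width: 91.0
gripper_force: 0.0
```

```bash
python3 - <<'E'
from h import *
s=env.state();m=env.camera_model("wrist");im=env.grab_frame("wrist");print(s['ee_pos'],s['ee_rot'])
cv2.imwrite("pics/w7.png",im)
for c,z in(('orange',30),('blue',22)):
    for ce,a,l in blobs(mask(im,c),100):
        r=cv2.boxPoints(cv2.minAreaRect(np.argwhere(l)[:,::-1].astype(np.float32)))
        print(c,ce,a,plane(m,ce,z).round(1)[0],plane(m,r,z).round(1).tolist(),r.round(0).tolist())
E
```

```text
[443.26159789 294.20583455 108.72926166] [-1.79902707e+02 -1.76474231e-01  2.33675909e+00]
orange [296.5 229.9] 1037 [454.5 314.2] [[489.6, 320.4], [489.9, 310.9], [427.3, 309.2], [426.9, 319.4]] [[288.0, 176.0], [303.0, 176.0], [303.0, 269.0], [288.0, 269.0]]
orange [356.5 221.7] 793 [461.6 275. ] [[491.2, 280.4], [491.6, 270.8], [429.0, 266.5], [428.6, 276.7]] [[351.0, 176.0], [366.0, 176.0], [366.0, 269.0], [351.0, 269.0]]
blue [327.  172.6] 5568 [491.9 295.6] [[547.0, 317.1], [548.6, 278.9], [420.7, 270.8], [419.0, 314.4]] [[296.0, 81.0], [358.0, 81.0], [358.0, 276.0], [296.0, 276.0]]
```

Scaled: 14 mm is 0.28, -1 mm is -0.02.

Emit:
{"method": "drive_effector", "body": {"plan": [{"x": -0.02,"y": 0.02,"z": 0.6},{"z": 0.6},{"z": 0.5},{"z": 0.28},{"z": 0.1},{},{}]}}

```text
time_s: 12.8
ee_pos: [442.2, 293.4, 4.2]
ee_rot: [-179.9, -0.1, 2.4]
force: [-0.6, 0.7, 0.4]
gripper_width: 91.2
gripper_force: 0.0
```

Emit:
{"method": "drive_effector", "body": {"plan": [{},{},{},{},{},{},{},{}], "aperture": 36, "clamp_n": 40}}

```text
time_s: 13.6
ee_pos: [440.8, 292.8, 3.1]
ee_rot: [180.0, 0.1, 2.4]
force: [-3.3, 0.2, 5.1]
gripper_width: 36.8
gripper_force: 32.8
```

```bash
python3 - <<'E'
from workcell import env
s=env.state();print(s['ee_pos'],s['ee_rot'],s['force'],s['torque'])
E
```

```text
[440.75973405 292.76960871   3.10419473] [1.79988025e+02 5.94860626e-02 2.42288802e+00] [-3.2933125   0.20681467  5.10471481] [ 0.09888081  0.45493278 -0.05575275]
```

Emit:
{"method": "drive_effector", "body": {"plan": [{"z": -0.16},{"z": -0.4},{"z": -0.6},{"x": 0.06,"y": 0.8,"z": -0.6},{"x": 0.06,"y": 0.8,"z": -0.4},{"x": 0.06,"y": 0.8},{"x": 0.06,"y": 0.8},{"x": 0.06,"y": 0.8}]}}

```text
time_s: 14.4
ee_pos: [464.9, 92.1, 111.4]
ee_rot: [180.0, -0.1, 2.5]
force: [1.0, -0.3, -1.3]
gripper_width: 36.5
gripper_force: 33.1
```

Emit:
{"method": "drive_effector", "body": {"plan": [{"y": 0.6},{"y": 0.22},{"wz": 3.65},{},{},{}]}}

```text
time_s: 15.0
ee_pos: [466.5, 53.3, 110.9]
ee_rot: [-180.0, -0.0, -1.1]
force: [0.2, -0.5, -1.2]
gripper_width: 36.2
gripper_force: 33.1
```

```bash
python3 - <<'E'
from h import *
s=env.state();m=env.camera_model("wrist");im=env.grab_frame("wrist");print(s['ee_pos'],s['ee_rot'],s['force'])
cv2.imwrite("pics/w8.png",im)
mk=mask(im,'blue');g=cv2.cvtColor(cv2.imread("pics/w4.png"),cv2.COLOR_BGR2HSV)
for r in range(60,180,20):
    x=np.flatnonzero(mk[r]);print(r,x.min() if len(x) else 0,x.max() if len(x) else 0)
E
```

```text
[466.51475182  53.3374357  110.88840499] [-1.79997988e+02 -2.75714504e-04 -1.11299431e+00] [ 0.18735491 -0.52704427 -1.17606818]
60 271 378
80 272 378
100 272 377
120 273 377
140 274 377
160 275 376
```

View pics/w8.png

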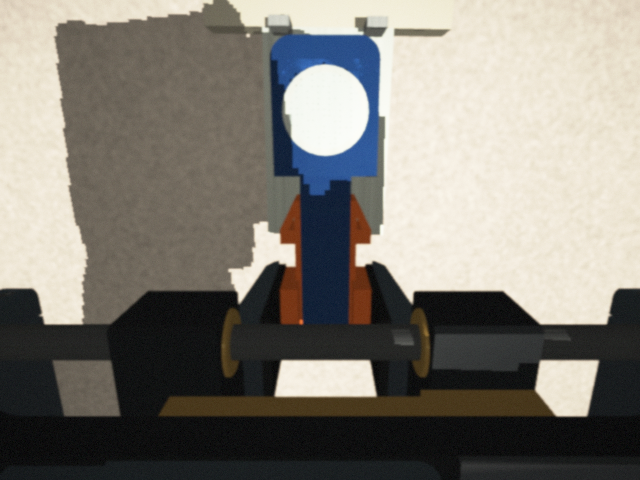

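Posts' inner edges are at columns 290 and 367, row 22, so the gap centre is about 2 mm right of the nose centre (column 324.5). I'll correct that, lower onto the apron and slide in.

Scaled: 20 mm is 0.4, 1.5 mm is 0.03.

Emit:
{"method": "drive_effector", "body": {"plan": [{"y": 0.03,"z": 0.5,"wz": 0.3},{"z": 0.6},{"z": 0.4},{"z": 0.2},{},{"z": 0.03},{},{}]}}

```text
time_s: 15.85
ee_pos: [467.2, 51.3, 25.2]
ee_rot: [-180.0, -0.1, -1.5]
force: [0.1, 0.6, -2.7]
gripper_width: 36.4
gripper_force: 33.1
```

Emit:
{"method": "drive_effector", "body": {"plan": [{"x": 0.14,"z": 0.006},{"x": 0.2},{"x": 0.2},{}]}}

```text
time_s: 16.25
ee_pos: [496.1, 50.5, 24.4]
ee_rot: [-180.0, -0.2, -1.5]
force: [-0.7, -0.4, -1.1]
gripper_width: 36.4
gripper_force: 33.1
```

Scaled: 10 mm is 0.2, 8 mm is 0.16.

Emit:
{"method": "drive_effector", "body": {"plan": [{"x": 0.16,"z": 0.014},{"x": 0.2},{"x": 0.2},{}]}}

```text
time_s: 16.65
ee_pos: [524.1, 49.8, 23.5]
ee_rot: [-180.0, -0.2, -1.5]
force: [0.5, -0.1, -2.1]
gripper_width: 36.1
gripper_force: 33.1
```

Emit:
{"method": "drive_effector", "body": {"plan": [{"x": 0.2,"z": 0.006},{"x": 0.2},{"x": 0.2},{}]}}

```text
time_s: 17.05
ee_pos: [553.6, 48.9, 23.1]
ee_rot: [-180.0, -0.2, -1.5]
force: [-0.0, -0.2, -1.0]
gripper_width: 36.1
gripper_force: 33.1
```

```bash
python3 - <<'E'
from h import *
m=env.camera_model("wrist");im=env.grab_frame("wrist");print(env.state()['torque']);cv2.imwrite("pics/w9.png",im)
E
```

```text
[ 0.02075501 -0.15231561 -0.01165649]
```

Units first: shifts go in shares of 50 mm. So 2 mm is 0.04, 8 mm is 0.16.

Emit:
{"method": "drive_effector", "body": {"plan": [{"x": 0.16},{"x": 0.12},{"x": 0.04},{}]}}

```text
time_s: 17.5
ee_pos: [567.8, 48.5, 23.1]
ee_rot: [180.0, -0.0, -1.5]
force: [-0.3, -0.1, 2.4]
gripper_width: 36.4
gripper_force: 33.3
```

Emit:
{"method": "drive_effector", "body": {"plan": [{"x": 0.03},{"x": 0.03},{}]}}

```text
time_s: 17.8
ee_pos: [570.4, 48.5, 23.1]
ee_rot: [180.0, 0.0, -1.5]
force: [-1.2, 0.3, 3.8]
gripper_width: 36.1
gripper_force: 33.6
```

Emit:
{"method": "drive_effector", "body": {"plan": [{"x": 0.02},{"x": 0.02},{}]}}

```text
time_s: 18.1
ee_pos: [572.6, 48.4, 23.1]
ee_rot: [180.0, -0.0, -1.5]
force: [-2.5, 0.1, 4.1]
gripper_width: 36.5
gripper_force: 33.7
```

Scaled: 1 mm is 0.02.

Emit:
{"method": "drive_effector", "body": {"plan": [{"x": 0.02},{"x": 0.02},{}]}}

```text
time_s: 18.4
ee_pos: [574.8, 48.4, 23.1]
ee_rot: [180.0, -0.0, -1.5]
force: [-3.3, 0.3, 3.1]
gripper_width: 36.7
gripper_force: 33.7
```

Emit:
{"method": "drive_effector", "body": {"plan": [{"x": 0.02},{"x": 0.02},{}]}}

```text
time_s: 18.7
ee_pos: [575.6, 48.3, 23.1]
ee_rot: [180.0, 0.1, -1.5]
force: [-5.8, -0.8, 5.9]
gripper_width: 36.5
gripper_force: 34.2
```

Scaled: 1 mm is 0.02.

Emit:
{"method": "drive_effector", "body": {"plan": [{"x": 0.02},{},{}]}}

```text
time_s: 19.0
ee_pos: [575.6, 48.3, 23.1]
ee_rot: [180.0, 0.2, -1.5]
force: [-7.4, -0.4, 7.7]
gripper_width: 36.3
gripper_force: 34.5
```

Nose is against the end wall at x=575.6 (expected about 575.4). Now release, then look.

Emit:
{"method": "drive_effector", "body": {"plan": [{},{},{},{},{}], "aperture": 91}}

```text
time_s: 19.5
ee_pos: [578.4, 48.3, 23.1]
ee_rot: [180.0, -0.1, -1.5]
force: [0.1, 0.5, 0.1]
gripper_width: 73.5
gripper_force: 0.0
```

Emit:
{"method": "drive_effector", "body": {"plan": [{"z": -0.4},{"z": -0.8},{"z": -0.58},{},{}]}}

```text
time_s: 20.0
ee_pos: [577.9, 48.3, 112.5]
ee_rot: [-180.0, -0.1, -1.5]
force: [0.6, 0.5, -0.5]
gripper_width: 91.4
gripper_force: 0.0
```

```bash
python3 - <<'E'
from h import *
s=env.state();m=env.camera_model("wrist");im=env.grab_frame("wrist");print(s['ee_pos'],s['ee_rot'])
a=im[130:290,220:430]; b=cv2.imread("pics/w2.png")[130:290,220:430]
cv2.imwrite("pics/w10.png",im);cv2.imwrite("pics/c10.png",cv2.resize(np.hstack([b,a]),None,fx=1.9,fy=1.9,interpolation=2))
for ce,a,l in blobs(mask(im,'orange'),60):
    r=cv2.boxPoints(cv2.minAreaRect(np.argwhere(l)[:,::-1].astype(np.float32)));print(ce,a,plane(m,r,50).round(1).tolist())
E
```

```text
[577.91902245  48.29917502 112.48820291] [-1.79997902e+02 -1.02131902e-01 -1.51585036e+00]
[291.7 234.1] 1212 [[625.8, 73.2], [625.5, 62.5], [563.4, 65.2], [563.7, 76.7]]
[356.3 233.1] 1132 [[625.3, 33.3], [625.1, 23.8], [562.9, 23.8], [563.2, 34.0]]
```

View pics/c10.png

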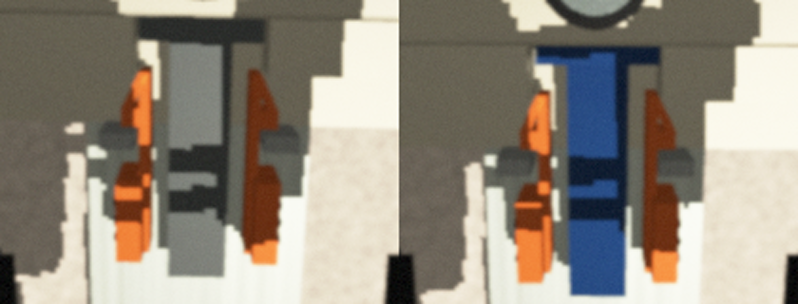

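Left is the old cassette at home, right the blue one. The blue pads span 53 mm (54 relaxed), both catches sit behind the posts, and its depth is within the play. The robot is clear of everything, so I'm handing in.

```bash
python3 -c "
from workcell import env
print(env.job_done())"
```

```text
the job is handed in; nothing more can be done
None
```

The job is handed in at about 20 s on the robot's clock: the grey cassette lies flat and right way up in the red tray, and the blue one is fully home in the bay with both tabs looking snapped out in the last wrist picture (I did no pull test).

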